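# Strip the tube mixer for cleaning

## Robot

A 6-joint arm with a two-finger parallel gripper is mounted at the origin on the work surface. World frame = base frame: x ahead of the robot, y to its left, z up, the work surface at z = 0. Lengths are in m, angles in rad, forces in N, time in s.
With the tool pointing down it reaches from about 0.35 to 0.85 m from the base axis. Payload 8.1 kg.
Tool frame: the origin (TCP) lies on the centre line of the jaws, within the pads' length; the fingertips stand 25 mm ahead of it and the grasp point (between the pads) lies 6 mm ahead of it; z points along the fingers, y is the line along which they close (so a half turn about z gives the same grasp; the last joint's range is limited). The gripper opens to 85 mm and grips with 20 to 120 N. Pads are 22 mm wide; open, the fingers measure 114 mm over their backs; the gripper's body (76 mm by 85 mm) begins 54 mm behind the grasp point. The pads swing forward as they close: fully open they stand 13 mm farther back than shut.
Start: joints at [-1.429, 0.13, 1.488, -0, 1.523, -0.085], TCP at [0.135, -0.585, 0.236] pointing down, gripper open.
Joint ranges: [-2.96, 2.96], [-0.89, 2.26], [0.02, 2.5], [-1.34, 4.48], [0, 2.73], [-2.66, 2.66]. Speed limits (rad/s): [2.39, 2.39, 2.79, 3.14, 3.14, 3.14].

## Interface

Orientations are given as a rotation vector (axis times angle).
In Python, from bench import manip gives the robot as it stands.
- The arm moves only by the shell command python3 -m creep 'ROWS' [FORCE]. ROWS is JSON, a list of rows, each a list of 5 numbers: the opening in per cent of the stroke, from 0 (shut) to 100 (fully open), then the shift along the world's x, y, z in m, then the turn about the world's z in rad. A call has 1 to 8 rows; each row shifts and turns the commanded pose from where the row before left it; what a row does not reach is not made up. A row lasts 1/12 s, in which the tool goes at most 41.7 mm and 7.16 degrees, less where a joint would pass 70% of its speed; a pose out of reach is approached as far as the arm can. A call with a gripper value outside its range is refused whole. The fingers move at their own pace and stop on an object; FORCE is the grip in N (left out, the last holds). Time passes only in rows, so rows that do not move let the fingers close. It gives the time, the measured TCP pose, the force, the opening and the grip force at its end, in the units of the state.
- manip.get_state(): the state, without advancing time (a new reading comes with each control period).
- manip.read_camera(name): name is "scene" or "top" or "wrist"; returns a dict with "color" (384x512x3 uint8, blue, green, red), "fx", "fy", "cx", "cy" (pixels), "cam_to_world" (4x4, takes a point from camera to world coordinates); the wrist camera has in their place "tool_from_camera" (4x4, takes a point from camera to tool coordinates, whose origin is the TCP and whose axes are the flange's). Camera axes: x right, y down, z forward; pixel columns grow to the right and rows downward; lengths in m; the calibration is good to about 2 mm. A picture is of the moment at which its call begins: read the wrist's pose just before it. There is no depth.
- manip.sign_off(): hands the job in; it is judged then, once.
The state is a dict: "clock": time; "q": joint angles; "qvel": joint speeds; "joint_torque": joint torques, N m; "eef_pos": TCP position; "eef_rot": TCP orientation; "ft_force": force on the tool from outside, world axes, zero at the start; "ft_torque": the same for the moment, N m; "finger_gap": finger opening in m; "grasp_force": force on a finger pad.
Only numpy, scipy, OpenCV 4.12 (cv2) and the standard library are available. Lean on these libraries where they do the work, as an engineer would, in place of code of your own. Each camera call takes 0.05 s, during which the arm holds its last target. There are 200 camera calls.

## Task

Strip the tube mixer so that its parts can be washed: take the yellow wing nut off the stud first, then the metal spacer ring, then the black tube holder. Set each one down in the blue tray before you take off the next, flat on the tray's floor and the same way up as it came off; the parts below must stay where they are on the stud until their turn.

Things in the scene. Friction and masses are not known exactly. Their poses are not given: they have to be found in the camera images.
- wing_nut: Yellow plastic wing nut, topmost on the mixer's stud, already unscrewed: it lifts straight off without turning. Round hub 26 mm across, 16 mm high, blind 12 mm bore from below; on it an upright wing bar 60 mm long (its x), 10 mm thick (its y), 14 to 32 mm above the underside (34 at the rounded ends). Origin: centre of the hub's underside, z up. About 30 g.
- spacer: Aluminium spacer ring between nut and tube holder: 34 mm outer diameter, 12 mm bore, 16 mm high, about 40 g. Origin: centre of its underside, z up along the bore. The smooth upright stud, 8 mm thick, is fixed to the mixer; with the nut gone its tip stands 10 mm above the spacer's top, with the spacer gone 26 mm above the tube holder's top.
- tube_holder: Black plastic bar, lowest on the stud: 140 mm long (its x), 40 wide (its y), 16 thick, about 120 g; 12 mm centre hole for the stud, two tube holes per arm. Origin: centre of its underside, z up. It rests loosely on a post 36 mm across, 15 mm above the mixer's fixed white housing (140 x 140 mm, 55 high). Grip it across its width at the middle, stud between the fingers.
- blue_tray: Blue open tray, 200 by 200 mm, 25 mm high, walls and floor 4 mm thick, empty, fixed to the bench. Origin: centre of its underside, z up. The three parts go side by side on its floor. A white tray of the same size with a few tubes in it is not meant.
There are look-alikes about, which are no part of the job. There is more than one size of the wing_nut; the one meant has the size given above.

How it is judged:
On the way, in this order (a step that is already met when the one before it is completed fails the run):
1. the wing nut stands released in the blue tray, the spacer and the tube holder still in place on the stud (x of wing_nut in the frame of blue_tray between -0.095 and 0.095 m and y of wing_nut in the frame of blue_tray between -0.095 and 0.095 m and z of wing_nut in the frame of blue_tray below 0.01 m and angle between wing_nut's own z axis and vertical below 0.2 rad and linear speed of wing_nut below 0.03 m/s and contact force between the fingers and wing_nut below 0.1 N and distance of each of spacer, tube_holder from where it was at the start of the episode below 0.01 m), for 0.2 s.
2. the spacer lies released in the blue tray too, the tube holder still in place on the stud (x of wing_nut in the frame of blue_tray between -0.095 and 0.095 m and y of wing_nut in the frame of blue_tray between -0.095 and 0.095 m and z of each of wing_nut, spacer in the frame of blue_tray below 0.01 m and angle between each of wing_nut, spacer's own z axis and vertical below 0.2 rad and x of spacer in the frame of blue_tray between -0.095 and 0.095 m and y of spacer in the frame of blue_tray between -0.095 and 0.095 m and linear speed of spacer below 0.03 m/s and contact force between the fingers and spacer below 0.1 N and distance of tube_holder from where it was at the start of the episode below 0.01 m), for 0.2 s.
At the end, for the whole second after the job is handed in: Wing nut, spacer and tube holder rest released and still in the blue tray: origins within 95 mm of the tray centre along its x and y and under 10 mm above its underside (on its floor, not on one another), each the same way up as before within 0.2 rad (x of wing_nut in the frame of blue_tray between -0.095 and 0.095 m and y of wing_nut in the frame of blue_tray between -0.095 and 0.095 m and z of each of wing_nut, spacer, tube_holder in the frame of blue_tray below 0.01 m and angle between each of wing_nut, spacer, tube_holder's own z axis and vertical below 0.2 rad and linear speed of each of wing_nut, spacer, tube_holder below 0.03 m/s and contact force between the fingers and wing_nut below 0.1 N and x of spacer in the frame of blue_tray between -0.095 and 0.095 m and y of spacer in the frame of blue_tray between -0.095 and 0.095 m and contact force between the fingers and spacer below 0.1 N and x of tube_holder in the frame of blue_tray between -0.095 and 0.095 m and y of tube_holder in the frame of blue_tray between -0.095 and 0.095 m and contact force between the fingers and tube_holder below 0.1 N); the robot touches nothing.
It also fails if it takes over 70 s, if anything falls off the work surface, if the arm or the gripper's body presses on something with over 40 N, if the wrist force passes 120 N, or if a joint passes its speed limit or range.

## Working session

There is one attempt and no reset: what is moved stays moved. The work goes in short steps, Python scripts to look and compute and a shell command to move; the robot and the scene stay as the last step left them, time stands still between calls to the robot, and variables do not carry over. Pictures are saved under pics/ and viewed, at most 10 in all, crops included, and the job is handed in when it is done.

```bash
mkdir -p pics; ls; cat > h.py <<'E'
import numpy as np, cv2, json
from bench import manip
def shot(n,f):
    im=manip.read_camera(n); cv2.imwrite('pics/'+f+'.png',im['color'])
    d={k:(np.array(v).tolist()) for k,v in im.items() if k!='color'}; json.dump(d,open('pics/'+f+'.json','w')); return im
def w(f,u,v,z):
    d=json.load(open('pics/'+f+'.json')); T=np.array(d['cam_to_world'])
    r=T[:3,:3]@np.array([(u-d['cx'])/d['fx'],(v-d['cy'])/d['fy'],1]); o=T[:3,3]
    return o+r*(z-o[2])/r[2]
def proj(f,p):
    d=json.load(open('pics/'+f+'.json')); T=np.array(d['cam_to_world'])
    c=T[:3,:3].T@(np.array(p)-T[:3,3]); return np.array([c[0]/c[2]*d['fx']+d['cx'],c[1]/c[2]*d['fy']+d['cy']])
E
python3 - <<'E'
from h import *
s=manip.get_state();print(s)
for n in('top','scene'):
    im=shot(n,n+'0');print(im['fx'],im['cx'],np.round(im['cam_to_world'],3))
a=cv2.imread('pics/top0.png');b=cv2.imread('pics/scene0.png')
E
```

```text
pics
{'clock': 0.0, 'q': array([-1.42938403e+00,  1.31202222e-01,  1.48928923e+00,  8.11385539e-06,
        1.52297422e+00, -8.53810731e-02]), 'qvel': array([ 1.86756225e-03,  3.23626183e-04, -3.40080458e-05,  2.01515480e-03,
        2.59975138e-04,  2.13629975e-04]), 'joint_torque': array([ 8.20535824e-04, -5.69390631e+01, -5.00555491e+01, -7.38470499e-05,
        1.48700445e-02,  9.73774448e-07]), 'eef_pos': array([ 0.13487198, -0.58409187,  0.23501442]), 'eef_rot': array([-3.11955531e+00, -3.55270707e-01,  6.96478823e-05]), 'ft_force': array([-0.3901885 ,  1.11164561, -0.0890716 ]), 'ft_torque': array([-0.00709035, -0.03448718, -0.05861756]), 'grasp_force': 0.0, 'finger_gap': 0.08546303243292878}
391.6676161583519 257.30881427016175 [[-0.02  -0.983  0.18   0.307]
 [-1.     0.023  0.015 -0.088]
 [-0.019 -0.18  -0.983  1.227]
 [ 0.     0.     0.     1.   ]]
387.97532522158053 253.27380116288745 [[-0.289  0.62  -0.73   1.143]
 [ 0.957  0.19  -0.218  0.102]
 [ 0.004 -0.762 -0.648  0.644]
 [ 0.     0.     0.     1.   ]]
```

View pics/top0.png

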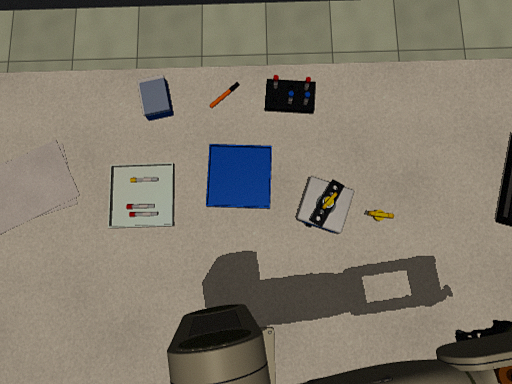

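View pics/scene0.png

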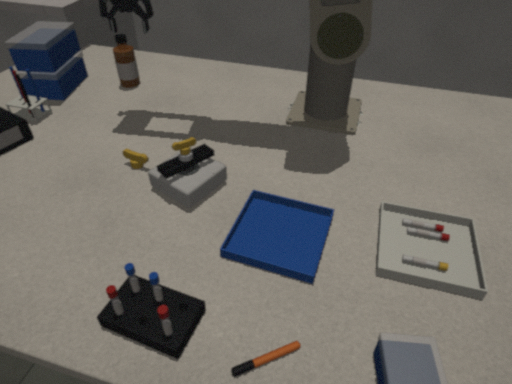

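The top view shows the blue tray centred near (240,176), the mixer near (326,204) with the nut on it, and a spare nut on the bench at (379,214). The scene view agrees, with the mixer at (187,170). I'll zoom in on the mixer.

```bash
python3 - <<'E'
from h import *
a=cv2.imread('pics/top0.png')[165:245,285:405];b=cv2.imread('pics/scene0.png')[125:215,115:235]
a=cv2.resize(a,None,fx=6.5,fy=6.5,interpolation=2)[:290*2];cv2.imwrite('pics/c1.png',cv2.resize(a,(780,520)))
T=cv2.imread('pics/top0.png').astype(int)
B,G,R=T[...,0],T[...,1],T[...,2]
m=((B-R>60)).astype(np.uint8); m[:, :190]=0;m[:,290:]=0;m[:130]=0;m[230:]=0
c=max(cv2.findContours(m,0,2)[0],key=cv2.contourArea);r=cv2.minAreaRect(c);print(r)
bx=cv2.boxPoints(r);print(np.array([w('top0',*p,.025) for p in bx]).round(3), w('top0',*r[0],.025).round(3))
y=((R>150)&(G>120)&(B<90)).astype(np.uint8)
for c in cv2.findContours(y,0,2)[0]:
    if cv2.contourArea(c)>8:
        r=cv2.minAreaRect(c);print(r)
        for z in(.125,.025):
            q=np.array([w('top0',*p,z) for p in cv2.boxPoints(r)]);print(z,w('top0',*r[0],z).round(4),[np.linalg.norm(q[i]-q[i-1]).round(3) for i in(1,2)], [np.arctan2(*(q[i]-q[i-1])[1::-1]).round(3) for i in(1,2)])
E
```

```text
((238.5310821533203, 175.56771850585938), (63.66464614868164, 62.065528869628906), 1.9091525077819824)
[[ 0.47   0.092  0.025]
 [ 0.67   0.086  0.025]
 [ 0.657 -0.117  0.025]
 [ 0.459 -0.105  0.025]] [ 0.563 -0.011  0.025]
((379.3538513183594, 218.6692657470703), (9.054535865783691, 2.4806947708129883), 7.125016689300537)
0.125 [ 0.4083 -0.4107  0.125 ] [np.float64(0.007), np.float64(0.025)] [np.float64(-0.196), np.float64(-1.719)]
0.025 [ 0.4175 -0.44    0.025 ] [np.float64(0.008), np.float64(0.027)] [np.float64(-0.196), np.float64(-1.719)]
((379.5, 212.0), (6.0, 15.0), 90.0)
0.125 [ 0.427  -0.4125  0.125 ] [np.float64(0.042), np.float64(0.017)] [np.float64(-1.594), np.float64(3.062)]
0.025 [ 0.4379 -0.442   0.025 ] [np.float64(0.046), np.float64(0.018)] [np.float64(-1.594), np.float64(3.062)]
((332.0, 199.5), (4.949747562408447, 12.020814895629883), 45.0)
0.125 [ 0.4655 -0.2816  0.125 ] [np.float64(0.035), np.float64(0.014)] [np.float64(-0.817), np.float64(-2.405)]
0.025 [ 0.4799 -0.2991  0.025 ] [np.float64(0.038), np.float64(0.015)] [np.float64(-0.817), np.float64(-2.405)]
```

View pics/c1.png

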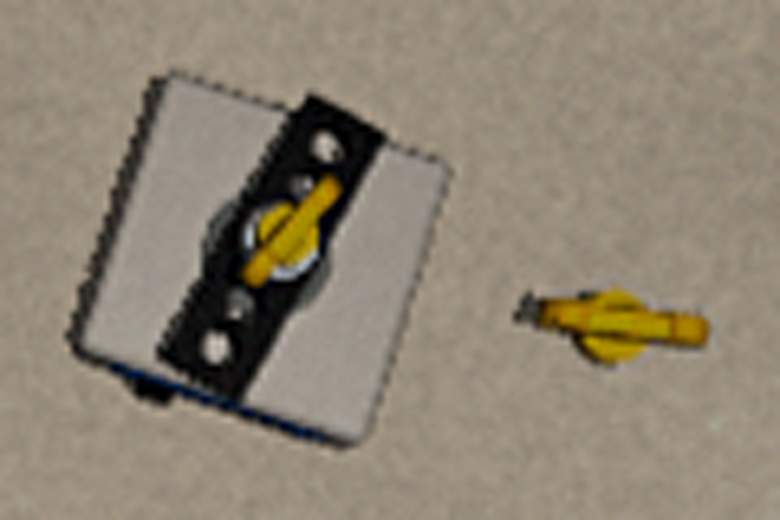

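The crop shows the nut hub at about (290,238) and its wing ends at (333,183) and (255,280). The spacer is under it and the holder bar runs from (205,375) to (345,115). The bench nut is larger. I'll move above the mixer to measure with the wrist camera.

```bash
python3 -m creep '[[100,0.028,0.028,0.006,0],[100,0.028,0.028,0.006,0],[100,0.028,0.028,0.006,0],[100,0.028,0.028,0.006,0],[100,0.028,0.028,0.006,0],[100,0.028,0.028,0.006,0],[100,0.028,0.028,0.006,0],[100,0.028,0.028,0.006,0]]' 40
python3 -m creep '[[100,0.025,0.022,0.006,0],[100,0.025,0.022,0.006,0],[100,0.025,0.022,0.006,0],[100,0.02,0.02,0,0],[100,0,0,0,0],[100,0,0,0,0],[100,0,0,0,0]]'
cat >> h.py <<'E'
from scipy.spatial.transform import Rotation as Ro
def wshot(f):
    s=manip.get_state(); im=manip.read_camera('wrist'); cv2.imwrite('pics/'+f+'.png',im['color'])
    T=np.eye(4);T[:3,:3]=Ro.from_rotvec(s['eef_rot']).as_matrix();T[:3,3]=s['eef_pos']
    M=T@np.array(im['tool_from_camera'])
    json.dump(dict(fx=im['fx'],fy=im['fy'],cx=im['cx'],cy=im['cy'],cam_to_world=M.tolist()),open('pics/'+f+'.json','w'))
    print('eef',s['eef_pos'].round(4),'tooly',T[:3,1].round(3),'yaw_y',round(float(np.arctan2(T[1,1],T[0,1])),3),'clock',s['clock'],'q',s['q'].round(2)); return im,M
E
python3 - <<'E'
from h import *
im,M=wshot('w1');print(M.round(3),np.round(im['tool_from_camera'],3))
E
```

```text
clock: 0.77
eef_pos: [0.3598, -0.3589, 0.2841]
eef_rot: [-3.121, -0.355, 0.0]
ft_force: [1.2, -0.3, 0.3]
finger_gap: 0.0855
grasp_force: 0.0
clock: 1.35
eef_pos: [0.4535, -0.2747, 0.3015]
eef_rot: [-3.121, -0.356, 0.002]
ft_force: [0.4, 0.4, 0.4]
finger_gap: 0.0853
grasp_force: 0.0
eef [ 0.4535 -0.2747  0.3015] tooly [ 0.225 -0.974 -0.001] yaw_y -1.343 clock 1.35 q [-0.64 -0.08  1.58 -0.    1.64  0.7 ]
[[ 0.225 -0.927 -0.301  0.531]
 [-0.974 -0.214 -0.07  -0.257]
 [ 0.     0.309 -0.951  0.44 ]
 [ 0.     0.     0.     1.   ]] [[-0.    -0.951 -0.308  0.079]
 [ 1.    -0.001  0.001  0.   ]
 [-0.001 -0.308  0.951 -0.138]
 [ 0.     0.     0.     1.   ]]
```

View pics/w1.png

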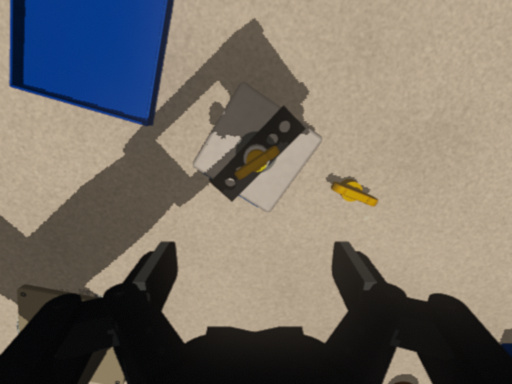

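The wrist view shows the mixer at about (258,150), with the nut on it at (258,160) and its bar tilted up to the right. The bench nut is at (354,191). I'll segment the nut and the holder, and compare with the top view.

```bash
python3 - <<'E'
from h import *
def seg(f,x0,x1,y0,y1,z,lo,hi):
    a=cv2.imread('pics/'+f+'.png');h=cv2.cvtColor(a,cv2.COLOR_BGR2HSV)
    m=cv2.inRange(h,lo,hi);k=np.zeros_like(m);k[y0:y1,x0:x1]=m[y0:y1,x0:x1]
    c=max(cv2.findContours(k,0,2)[0],key=cv2.contourArea);r=cv2.minAreaRect(c)
    q=np.array([w(f,*p,z) for p in cv2.boxPoints(r)])
    print(f,np.round(r[0],1),np.round(r[1],1),w(f,*r[0],z).round(4),[(np.linalg.norm(q[i]-q[i-1]).round(3),np.arctan2(*(q[i]-q[i-1])[1::-1]).round(3)) for i in(1,2)])
Y=((18,120,50),(35,255,255));K=((0,0,0),(180,255,62))
seg('w1',215,305,125,195,.132,*Y);seg('top0',310,345,185,220,.132,*Y)
seg('w1',320,390,170,215,.025,*Y);seg('top0',355,400,200,230,.025,*Y)
a=cv2.imread('pics/w1.png')[95:225,185:330];cv2.imwrite('pics/c2.png',cv2.resize(a,None,fx=4.5,fy=4.5,interpolation=2))
E
```

```text
w1 [255.8 161.3] [21.3 50. ] [ 0.4697 -0.2731  0.132 ] [(np.float64(0.058), np.float64(-0.525)), (np.float64(0.024), np.float64(-2.082))]
top0 [329.3 200. ] [ 8.6 20. ] [ 0.4634 -0.2727  0.132 ] [(np.float64(0.057), np.float64(-1.008)), (np.float64(0.024), np.float64(-2.609))]
w1 [354.  193.5] [47.1 21.2] [ 0.4327 -0.4464  0.025 ] [(np.float64(0.033), np.float64(-0.381)), (np.float64(0.082), np.float64(-2.002))]
top0 [380.6 214.4] [11.2 24.5] [ 0.4305 -0.4447  0.025 ] [(np.float64(0.076), np.float64(-1.396)), (np.float64(0.034), np.float64(-3.027))]
```

View pics/c2.png

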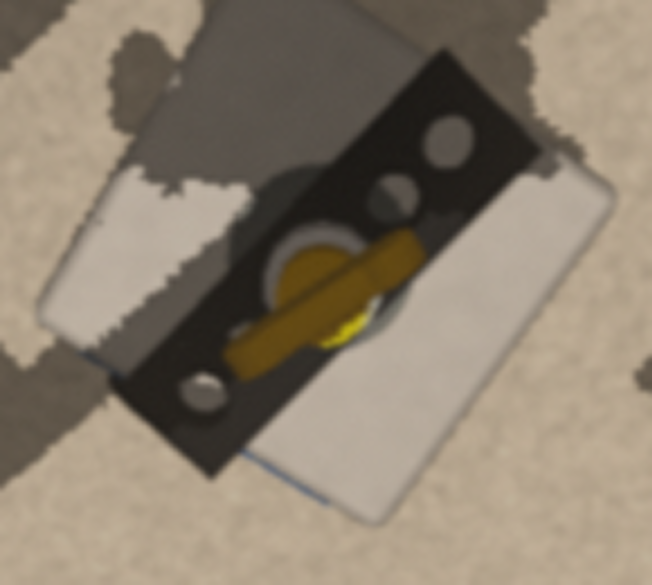

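The crop shows the bar's ends at about (240,365) and (410,245). The holder's corners are at (445,50), (540,150), (210,478) and (112,378). I'll check that these agree on the stud axis.

```bash
python3 - <<'E'
from h import *
f='w1';g=lambda u,v,z:w(f,185+u/4.5,95+v/4.5,z)
a,b=g(240,365,.13),g(410,245,.13);print('bar',(a+b)/2,np.linalg.norm(a-b),np.arctan2(*(b-a)[1::-1]))
q=[g(*p,.086) for p in((445,50),(540,150),(210,478),(112,378))]
print('holder',np.mean(q,0),[np.linalg.norm(q[i]-q[i-1]) for i in range(4)]);d=q[0]+q[1]-q[2]-q[3];print('ang',np.arctan2(d[1],d[0]))
print('spacer',g(325,285,.102))
f='top0';g=lambda u,v,z:w(f,285+u/6.5,165+v/6.5,z)
a,b=g(255,277,.13),g(333,185,.13);print('bar',(a+b)/2,np.linalg.norm(a-b),np.arctan2(*(b-a)[1::-1]))
q=[g(*p,.086) for p in((312,98),(385,138),(237,402),(160,353))]
print('holder',np.mean(q,0),[np.linalg.norm(q[i]-q[i-1]) for i in range(4)]);d=q[0]+q[1]-q[2]-q[3];print('ang',np.arctan2(d[1],d[0]))
E
```

```text
bar [ 0.46762304 -0.27497232  0.13      ] 0.05436644671311058 -0.720429727150088
holder [ 0.46847541 -0.27421475  0.086     ] [np.float64(0.13602933186475497), np.float64(0.0391086190825369), np.float64(0.1390153002296568), np.float64(0.04325986906060144)]
ang -0.5587304778373963
spacer [ 0.46785755 -0.2755794   0.102     ]
bar [ 0.46204943 -0.27560274  0.13      ] 0.05331554514585266 -0.7376226046287305
holder [ 0.46133482 -0.27375536  0.086     ] [np.float64(0.13648027141879526), np.float64(0.03733029175763428), np.float64(0.13860506669333525), np.float64(0.04021562882231302)]
ang -0.5638988348206688
```

```bash
python3 -m creep '[[40,0.002,0,-0.012,-0.12],[40,0.002,0,-0.012,-0.12],[40,0.002,0,-0.012,-0.12],[40,0.002,0,-0.012,-0.12],[40,0.002,0,-0.012,-0.12],[40,0.002,0,-0.012,-0.12],[40,0.001,0,-0.012,-0.12],[40,0,0,-0.012,-0.12]]' 40
python3 -m creep '[[40,0,0,0,0],[40,0,0,0,0],[40,0,0,0,0]]'
python3 - <<'E'
from h import *
wshot('w2');print(manip.get_state()['finger_gap'])
for p in((.467,-.275,.134),(.467,-.275,.118)):print(proj('w2',p))
E
```

```text
clock: 2.07
eef_pos: [0.4659, -0.2758, 0.2053]
eef_rot: [2.928, -1.138, -0.001]
ft_force: [0.1, -1.1, 0.3]
finger_gap: 0.0342
grasp_force: 0.0
clock: 2.32
eef_pos: [0.4666, -0.2754, 0.2068]
eef_rot: [2.934, -1.122, 0.001]
ft_force: [0.2, -0.3, 0.3]
finger_gap: 0.0342
grasp_force: 0.0
eef [ 0.4666 -0.2754  0.2068] tooly [-0.667 -0.745  0.   ] yaw_y -2.301 clock 2.3167 q [-0.63 -0.01  1.69 -0.    1.46  1.67]
0.034425821547099396
[253.38509767 204.0499485 ]
[253.4257892  197.77345088]
```

View pics/w2.png

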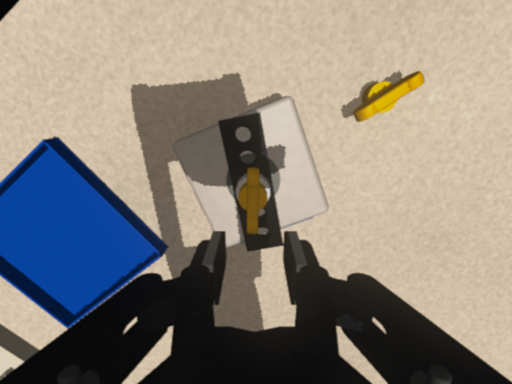

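The nut's bar is at u≈253, v 168–234, between the fingers (midpoint u≈253). Its predicted centre was (253,204), so the aim is good. I'll descend and grip.

```bash
python3 -m creep '[[40,0,0,-0.02,0],[40,0,0,-0.02,0],[40,0,0,-0.012,0],[40,0,0,-0.008,0],[40,0,0,0,0],[40,0,0,0,0]]' 40
python3 -m creep '[[25,0,0,0,0],[15,0,0,0,0],[0,0,0,0,0],[0,0,0,0,0],[0,0,0,0,0],[0,0,0,0,0]]' 40
```

```text
clock: 2.87
eef_pos: [0.467, -0.2747, 0.1465]
eef_rot: [-2.933, 1.125, 0.0]
ft_force: [0.7, -0.4, -0.8]
finger_gap: 0.0344
grasp_force: 0.0
clock: 3.37
eef_pos: [0.467, -0.2747, 0.1463]
eef_rot: [2.933, -1.126, 0.001]
ft_force: [-0.7, 0.3, 0.7]
finger_gap: -0.0
grasp_force: 0.0
```

```bash
python3 - <<'E'
from h import *
im,M=wshot('w3');print(im['fx'])
a=im['color'][100:384,100:412];cv2.imwrite('pics/c3.png',cv2.resize(a,None,fx=2,fy=2))
for p in((.467,-.275,.134),(.467,-.275,.118)):print(proj('w3',p))
E
```

```text
eef [ 0.467  -0.2747  0.1463] tooly [-0.669 -0.743 -0.   ] yaw_y -2.304 clock 3.3667 q [-0.63  0.03  1.76  0.    1.35  1.68]
268.61691740650485
[254.49875449 237.82442625]
[254.46146009 226.74734433]
```

View pics/c3.png

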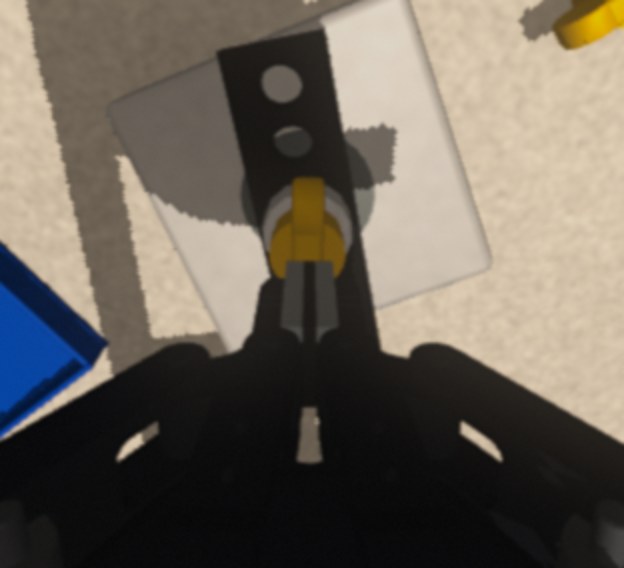

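The fingers closed to zero and their tips seem to be above the bar: the tip edge is at crop (308,262) and the bar's far end at (308,180). I'll triangulate the bar's height from the wrist views.

```bash
python3 - <<'E'
from h import *
from scipy.optimize import least_squares
def tri(obs):
    r=least_squares(lambda p:np.concatenate([proj(f,p)-np.array(uv) for f,uv in obs]),[.467,-.275,.1]);print(r.x.round(4),r.fun.round(1))
def ends(f,x0,x1,y0,y1):
    a=cv2.imread('pics/'+f+'.png');h=cv2.cvtColor(a,cv2.COLOR_BGR2HSV);m=cv2.inRange(h,(15,120,50),(35,255,255))
    ys,xs=np.where(m[y0:y1,x0:x1]>0);ys+=y0;xs+=x0
    print(f,'rows',ys.min(),ys.max(),'u top',xs[ys<ys.min()+6].mean(),'u bot',xs[ys>ys.max()-6].mean());return ys.min(),xs[ys<ys.min()+6].mean(),ys.max(),xs[ys>ys.max()-6].mean()
e2=ends('w2',235,272,155,245);e3=ends('w3',225,285,180,240)
tri([('w2',(e2[1],e2[0]-.5)),('w3',(e3[1],e3[0]-.5))])
for z in(.10,.11,.12,.134):
  print(z,np.linalg.norm(w('w2',e2[1],e2[0]-.5,z)-w('w2',e2[3],e2[2]+.5,z)))
# holder holes: outer hole centre far arm
f3=lambda u,v:(100+u/2,100+v/2)
tri([('w2',(243,134.5)),('w3',f3(282,83))])
tri([('w2',(243,134.5)),('w3',f3(282,83)),('w1',(185+449/4.5,95+141/4.5))])
# fingertip in w3: z if pad edge at x=+11mm etc
print(w('w3',254,231,.1213)-manip.get_state()['eef_pos'],w('w3',254,231,.134)-manip.get_state()['eef_pos'])
E
```

```text
w2 rows 167 234 u top 252.91780821917808 u bot 251.640625
w3 rows 188 239 u top 253.67777777777778 u bot 249.98076923076923
[ 0.4898 -0.2948  0.1255] [-0.  0.  0. -0.]
0.1 0.07008690134889792
0.11 0.06722634120615419
0.12 0.06436578106341044
0.134 0.0603609968635692
[ 0.5107 -0.2987  0.0474] [-0. -0.  0.  0.]
[ 0.5126 -0.3023  0.0784] [ 0.1 -0.6 -0.1  0.3 -0.1  0.2]
[-0.0009357   0.0009377  -0.02491244] [ 0.00370865 -0.00325349 -0.01221244]
```

```bash
python3 -m creep '[[0,0,0,-0.003,0],[0,0,0,0,0],[0,0,0,0,0]]' 40
python3 -m creep '[[0,0,0,-0.003,0],[0,0,0,0,0],[0,0,0,0,0]]' 40
```

```text
clock: 3.67
eef_pos: [0.4667, -0.2745, 0.1427]
eef_rot: [-2.933, 1.126, 0.001]
ft_force: [-0.1, 0.6, 0.4]
finger_gap: -0.0004
grasp_force: 0.0
clock: 3.92
eef_pos: [0.4668, -0.2745, 0.1397]
eef_rot: [-2.933, 1.126, 0.001]
ft_force: [-0.7, 0.1, -0.4]
finger_gap: 0.0002
grasp_force: 0.0
```

```bash
for i in 1; do :; done
python3 -m creep '[[0,0,0,-0.003,0],[0,0,0,0,0]]' 40 | grep -E 'pos|force'
python3 - <<'E'
from h import *
from scipy.optimize import least_squares
def tri(obs):
    r=least_squares(lambda p:np.concatenate([proj(f,p)-np.array(uv) for f,uv in obs]),[.467,-.275,.1]);print(r.x.round(4),r.fun.round(1))
c1=lambda u,v:('top0',(285+u/6.5,165+v/6.5)); c2=lambda u,v:('w1',(185+u/4.5,95+v/4.5))
for a,b in zip(((312,98),(385,138),(237,402),(160,353)),((445,50),(540,150),(210,478),(112,378))): tri([c1(*a),c2(*b)])
tri([c1(255,277),c2(240,365)]);tri([c1(333,185),c2(410,245)])
tri([c1(170,72),c2(225,-10)]);tri([c1(450,170),c2(612,195)]);tri([c1(350,445),c2(375,522)]);tri([c1(78,345),c2(40,310)])
im=wshot('w4')[0]
a=cv2.resize(im['color'][150:300,150:360],None,fx=3,fy=3);cv2.imwrite('pics/c4.png',a)
E
```

```text
eef_pos: [0.468, -0.2753, 0.139]
ft_force: [-3.2, 1.9, 9.1]
grasp_force: 4.4
[ 0.5373 -0.2983  0.0496] [-0.9 -0.3  0.4  0.3]
[ 0.5154 -0.3336  0.0544] [ 0.2 -0.  -0.1 -0. ]
[ 0.3929 -0.2554  0.0732] [-0. -0.  0.  0.]
[ 0.4175 -0.2192  0.0706] [-1.  -0.5  0.4  0.4]
[ 0.4443 -0.2574  0.1197] [-0.7 -0.2  0.3  0.2]
[ 0.4853 -0.2955  0.1103] [-0.6 -0.1  0.2  0.1]
[ 0.5386 -0.2314  0.0954] [ 0.7  0.7 -0.2 -0.3]
[ 0.5051 -0.3693  0.0194] [-0.4  0.1  0.2  0. ]
[ 0.3746 -0.3159  0.0325] [ 1.1  0.  -0.5 -0.2]
[ 0.4249 -0.1869  0.0347] [-0.4 -0.3  0.2  0.2]
eef [ 0.468  -0.2753  0.139 ] tooly [-0.669 -0.743 -0.   ] yaw_y -2.304 clock 4.0833 q [-0.63  0.04  1.76  0.    1.33  1.68]
```

View pics/c4.png

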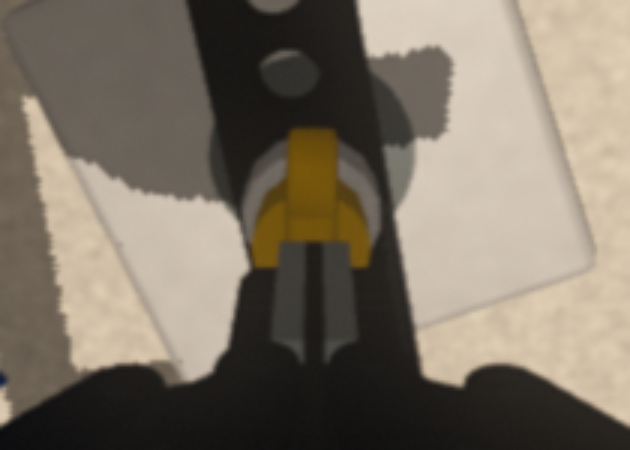

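The tips rest on the bar's top at TCP z≈0.1388, so the bar's top is about 16–20 mm lower than I assumed. Triangulation agrees: the post is included in the 55 mm, so the holder's top is at about 0.07. I'll lift, open, go 14 mm below this contact height, and grip.

```bash
python3 -m creep '[[0,0,0,0.012,0],[35,0,0,0.004,0],[35,0,0,0,0],[35,0,0,0,0],[35,0,0,-0.01,0],[35,0,0,-0.01,0],[35,0,0,-0.008,0],[35,0,0,0,0]]' 40
python3 -m creep '[[20,0,0,0,0],[10,0,0,0,0],[0,0,0,0,0],[0,0,0,0,0],[0,0,0,0,0]]' 40
```

```text
clock: 4.8
eef_pos: [0.4651, -0.2733, 0.1214]
eef_rot: [-2.931, 1.126, 0.008]
ft_force: [0.3, -1.0, -0.8]
finger_gap: 0.0299
grasp_force: 0.0
clock: 5.22
eef_pos: [0.467, -0.2749, 0.1255]
eef_rot: [2.932, -1.126, 0.001]
ft_force: [0.3, -0.1, -0.5]
finger_gap: 0.0091
grasp_force: 41.0
```

The nut is gripped (9 mm gap, 41 N). I'll lift it straight off and carry it to the tray.

```bash
python3 -m creep '[[0,0,0,0.01,0],[0,0,0,0.02,0],[0,0,0,0.03,0],[0,0.01,0.02,0.01,0],[0,0.016,0.034,0,0],[0,0.016,0.034,0,0],[0,0.016,0.034,0,0],[0,0.016,0.034,0,0]]'
python3 -m creep '[[0,0.016,0.034,0,0],[0,0.016,0.034,0,0],[0,0.016,0.034,0,0],[0,0.015,0.032,-0.01,0],[0,0.012,0.026,-0.02,0],[0,0,0,-0.02,0],[0,0,0,-0.02,0],[0,0,0,0,0]]'
python3 -c "
from h import *
im=wshot('w5')[0]
a=cv2.imread('pics/top0.png')
shot('top','top1');shot('scene','scene1')"
```

```text
clock: 5.88
eef_pos: [0.5417, -0.1174, 0.1966]
eef_rot: [-2.932, 1.127, -0.003]
ft_force: [0.9, -0.1, -0.8]
finger_gap: 0.0089
grasp_force: 41.1
clock: 6.55
eef_pos: [0.6133, 0.0422, 0.1208]
eef_rot: [2.931, -1.123, -0.01]
ft_force: [-0.8, 0.1, -1.6]
finger_gap: 0.0092
grasp_force: 41.1
eef [0.6133 0.0422 0.1208] tooly [-0.668 -0.744  0.005] yaw_y -2.303 clock 6.55 q [-0.01  0.26  1.56 -0.    1.33  2.29]
```

```bash
python3 -m creep '[[0,0,0,-0.02,0],[0,0,0,-0.02,0],[0,0,0,-0.015,0],[0,0,0,-0.005,0],[0,0,0,0,0],[0,0,0,0,0]]'
python3 -m creep '[[0,0,0,-0.004,0],[0,0,0,-0.003,0],[0,0,0,0,0],[0,0,0,0,0]]'
python3 -m creep '[[0,0,0,-0.003,0],[0,0,0,-0.002,0],[0,0,0,0,0],[0,0,0,0,0]]'
```

```text
clock: 7.2
eef_pos: [0.617, 0.041, 0.067]
eef_rot: [-2.932, 1.127, -0.003]
ft_force: [0.8, 0.0, -0.3]
finger_gap: 0.0087
grasp_force: 41.1
clock: 7.53
eef_pos: [0.616, 0.0414, 0.0583]
eef_rot: [-2.933, 1.126, -0.0]
ft_force: [0.3, 0.8, 0.1]
finger_gap: 0.0089
grasp_force: 41.1
clock: 7.87
eef_pos: [0.6157, 0.0414, 0.0527]
eef_rot: [2.933, -1.126, -0.001]
ft_force: [0.1, -0.3, -0.5]
finger_gap: 0.0088
grasp_force: 41.1
```

```bash
python3 -m creep '[[0,0,0,-0.004,0],[0,0,0,-0.003,0],[0,0,0,0,0],[0,0,0,0,0]]' | grep -E 'pos|ft'
python3 -m creep '[[0,0,0,-0.002,0],[0,0,0,-0.002,0],[0,0,0,0,0],[0,0,0,0,0]]'| grep -E 'pos|ft'
```

```text
eef_pos: [0.6155, 0.0414, 0.0456]
ft_force: [-0.1, -0.0, -0.4]
eef_pos: [0.6158, 0.0414, 0.0419]
ft_force: [0.1, -0.2, -1.2]
```

```bash
python3 -m creep '[[0,0,0,-0.002,0],[0,0,0,0,0],[0,0,0,0,0]]' | grep -E 'pos|ft'
python3 -m creep '[[0,0,0,-0.002,0],[0,0,0,0,0],[0,0,0,0,0]]' | grep -E 'pos|ft'
```

```text
eef_pos: [0.6159, 0.0414, 0.04]
ft_force: [0.2, -0.3, -0.0]
eef_pos: [0.6158, 0.0413, 0.0379]
ft_force: [-0.1, -0.2, -0.0]
```

```bash
for k in 1; do python3 -m creep '[[0,0,0,-0.002,0],[0,0,0,0,0],[0,0,0,0,0]]' | grep -E 'pos|ft'; done
python3 -m creep '[[0,0,0,-0.002,0],[0,0,0,0,0],[0,0,0,0,0]]' | grep -E 'pos|ft'
python3 -m creep '[[0,0,0,-0.002,0],[0,0,0,0,0],[0,0,0,0,0]]' | grep -E 'pos|ft'
```

```text
eef_pos: [0.6158, 0.0413, 0.0359]
ft_force: [-0.7, -0.1, -0.1]
eef_pos: [0.6158, 0.0414, 0.0339]
ft_force: [0.3, -0.7, 0.3]
eef_pos: [0.6158, 0.0414, 0.0319]
ft_force: [-0.7, 0.8, 0.0]
```

```bash
python3 -m creep '[[0,0,0,-0.002,0],[0,0,0,0,0],[0,0,0,0,0]]' | grep -E 'pos|ft'
python3 -m creep '[[0,0,0,-0.0015,0],[0,0,0,0,0],[0,0,0,0,0]]' | grep -E 'pos|ft'
python3 -m creep '[[0,0,0,-0.0015,0],[0,0,0,0,0],[0,0,0,0,0]]' | grep -E 'pos|ft'
```

```text
eef_pos: [0.6158, 0.0414, 0.0299]
ft_force: [-0.3, 0.3, -0.8]
eef_pos: [0.6158, 0.0414, 0.0285]
ft_force: [-0.6, -0.4, -0.3]
eef_pos: [0.6158, 0.0414, 0.0269]
ft_force: [0.6, -0.7, -0.0]
```

```bash
python3 -c "
from h import *
s=wshot('w6')[0];shot('scene','scene2')
a=cv2.resize(s['color'],(400,300));b=cv2.resize(cv2.imread('pics/scene2.png')[120:320,180:380],(400,400))
o=np.zeros((400,800,3),np.uint8);o[:300,:400]=a;o[:,400:]=b;cv2.imwrite('pics/c5.png',o)"
```

```text
eef [0.6158 0.0414 0.0269] tooly [-0.669 -0.743  0.   ] yaw_y -2.304 clock 10.5333 q [-0.02  0.36  1.61 -0.    1.16  2.29]
```

View pics/c5.png

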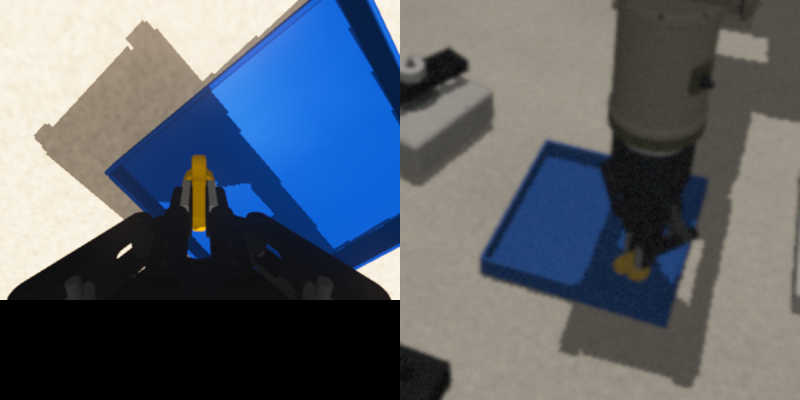

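The nut is still upright between the fingers at (199,195) in the left half, over the tray floor and clear of the walls. I'll keep lowering it.

```bash
python3 -m creep '[[0,0,0,-0.0015,0],[0,0,0,0,0],[0,0,0,0,0]]' | grep -E 'pos|ft'
python3 -m creep '[[0,0,0,-0.0015,0],[0,0,0,0,0],[0,0,0,0,0]]' | grep -E 'pos|ft'
python3 -m creep '[[0,0,0,-0.0015,0],[0,0,0,0,0],[0,0,0,0,0]]' | grep -E 'pos|ft'
```

```text
eef_pos: [0.6163, 0.0414, 0.0265]
ft_force: [-3.1, 0.8, 5.9]
eef_pos: [0.6164, 0.0414, 0.0264]
ft_force: [-8.7, -0.0, 17.8]
eef_pos: [0.6165, 0.0414, 0.0264]
ft_force: [-15.0, 0.5, 28.4]
```

The nut touches down at TCP z=0.0265. That puts its underside at 0.103 while on the stud, so the stated stack heights hold and the real fingertips are only about 5 mm ahead of the TCP when shut. I'll relieve the pressure, release and rise.

```bash
python3 -m creep '[[0,0,0,0.003,0],[0,0,0,0,0],[30,0,0,0,0],[30,0,0,0,0],[30,0,0,0,0],[30,0,0,0,0]]'
python3 -m creep '[[30,0,0,0.01,0],[30,0,0,0.02,0],[30,0,0,0.03,0],[30,0,0,0.03,0],[45,-0.005,-0.02,0.03,0],[55,-0.01,-0.03,0.03,0],[55,-0.015,-0.035,0.015,0],[55,-0.015,-0.035,0,0]]'
python3 -m creep '[[55,-0.016,-0.035,0,0],[55,-0.016,-0.035,0,0.04],[55,-0.016,-0.035,0,0.04],[55,-0.016,-0.035,0,0.04],[55,-0.015,-0.035,0,0.05],[55,-0.015,-0.03,0,0],[55,-0.01,-0.026,0,0],[55,0,0,0,0]]'
python3 -m creep '[[55,0,0,0,0],[55,0,0,0,0]]'
python3 - <<'E'
from h import *
wshot('w7')
a=cv2.imread('pics/w7.png');g=cv2.cvtColor(a,cv2.COLOR_BGR2GRAY)
for z in(.102,.112):print(proj('w7',(.467,-.275,z)))
shot('top','top2');
t=cv2.imread('pics/top2.png');h=cv2.cvtColor(t,cv2.COLOR_BGR2HSV);m=cv2.inRange(h,(15,120,50),(35,255,255));m[:,:200]=0;m[:,280:]=0
ys,xs=np.where(m>0);print(len(xs),w('top2',xs.mean(),ys.mean(),.03) if len(xs) else '')
E
```

```text
clock: 11.88
eef_pos: [0.6156, 0.0414, 0.025]
eef_rot: [2.933, -1.126, -0.001]
ft_force: [0.0, -0.3, 0.8]
finger_gap: 0.0253
grasp_force: 0.0
clock: 12.55
eef_pos: [0.5737, -0.0785, 0.1957]
eef_rot: [-2.933, 1.123, -0.014]
ft_force: [0.6, -1.2, 0.8]
finger_gap: 0.0468
grasp_force: 0.0
clock: 13.22
eef_pos: [0.4652, -0.3129, 0.1902]
eef_rot: [3.014, -0.879, 0.001]
ft_force: [-0.0, -0.6, -0.1]
finger_gap: 0.0469
grasp_force: 0.0
clock: 13.38
eef_pos: [0.4675, -0.308, 0.1897]
eef_rot: [-3.017, 0.874, -0.0]
ft_force: [-0.5, 1.0, -0.2]
finger_gap: 0.0474
grasp_force: 0.0
eef [ 0.4675 -0.308   0.1897] tooly [-0.534 -0.845 -0.001] yaw_y -2.135 clock 13.3833 q [-0.67  0.05  1.66  0.    1.43  1.46]
[223.7835668  216.84645024]
[222.5544306 221.3781484]
93 [0.61127722 0.03983274 0.03      ]
```

```bash
python3 -m creep '[[55,0,0.02,0,0],[55,0,0.013,-0.01,0],[55,0,0,-0.02,0],[55,0,0,-0.02,0],[55,0,0,-0.02,0],[55,0,0,-0.02,0],[55,0,0,0,0],[55,0,0,0,0]]'
python3 - <<'E'
from h import *
im=wshot('w8')[0]
cv2.imwrite('pics/c6.png',cv2.resize(im['color'][130:384,100:412],None,fx=2.3,fy=2.3))
for z in(.102,.112):print((proj('w8',(.467,-.275,z))-[100,130])*2.3)
E
```

```text
clock: 14.15
eef_pos: [0.467, -0.2737, 0.0984]
eef_rot: [-3.018, 0.87, 0.004]
ft_force: [0.4, -0.1, 0.8]
finger_gap: 0.0471
grasp_force: 0.0
eef [ 0.467  -0.2737  0.0984] tooly [-0.532 -0.846 -0.   ] yaw_y -2.132 clock 14.15 q [-0.62  0.09  1.79  0.    1.26  1.51]
[358.80252402 276.3074787 ]
[359.09322011 298.72610564]
```

View pics/c6.png

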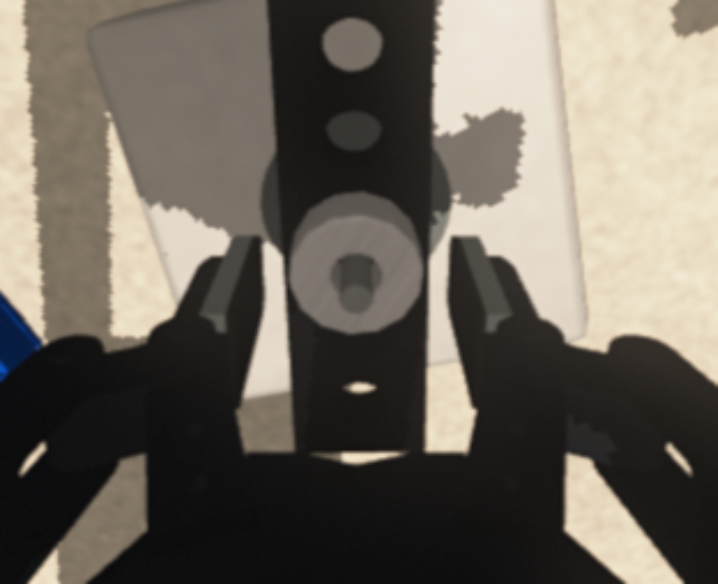

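The view shows the spacer's top centred at (357,273), the stud tip at (357,298), and the pads at u 263 and 450, so the aim is right. I'll go down and grip the spacer.

```bash
python3 -m creep '[[55,0,-0.001,-0.005,0],[55,0,0,-0.003,0],[55,0,0,0,0],[45,0,0,0,0],[30,0,0,0,0],[30,0,0,0,0],[30,0,0,0,0]]' 40
python3 -m creep '[[20,0,0,0,0],[20,0,0,0,0]]'
```

```text
clock: 14.78
eef_pos: [0.4678, -0.2767, 0.0921]
eef_rot: [3.017, -0.873, 0.002]
ft_force: [-0.8, 1.0, 4.1]
finger_gap: 0.0322
grasp_force: 40.0
clock: 14.95
eef_pos: [0.4677, -0.2767, 0.092]
eef_rot: [3.017, -0.873, 0.002]
ft_force: [-1.7, 1.2, 6.6]
finger_gap: 0.0324
grasp_force: 40.1
```

Spacer gripped; the fingertips just touch the holder. I'll lift it and carry it to the tray.

```bash
python3 -m creep '[[20,0,0,0.006,0],[20,0,0,0.01,0],[20,0,0,0.03,0],[20,0,0,0.034,0],[20,0.003,0.02,0.01,0],[20,0.005,0.034,0,0],[20,0.006,0.034,0,0],[20,0.006,0.036,0,0]]'
python3 -m creep '[[20,0.006,0.036,0,0],[20,0.006,0.036,0,0],[20,0.006,0.036,0,0],[20,0.005,0.036,0,0],[20,0.005,0.03,-0.02,0],[20,0,0.01,-0.03,0],[20,0,0,-0.03,0],[20,0,0,-0.03,0]]'
python3 -m creep '[[20,0,0,-0.03,0],[20,0,0,-0.01,0],[20,0,0,0,0],[20,0,0,0,0]]'
```

```text
clock: 15.62
eef_pos: [0.4875, -0.1517, 0.1826]
eef_rot: [3.017, -0.875, 0.002]
ft_force: [0.7, -0.2, -0.6]
finger_gap: 0.0323
grasp_force: 42.2
clock: 16.28
eef_pos: [0.5158, 0.0329, 0.0713]
eef_rot: [-3.019, 0.869, -0.003]
ft_force: [0.3, -1.6, -0.8]
finger_gap: 0.0322
grasp_force: 42.2
clock: 16.62
eef_pos: [0.5156, 0.0315, 0.0321]
eef_rot: [3.018, -0.873, -0.0]
ft_force: [0.7, -0.3, 0.3]
finger_gap: 0.0323
grasp_force: 42.2
```

```bash
python3 -m creep '[[20,0,0,-0.01,0],[20,0,0,-0.007,0],[20,0,0,0,0],[20,0,0,0,0]]' | grep -E 'pos|ft'
python3 -m creep '[[20,0,0,-0.002,0],[20,0,0,0,0],[20,0,0,0,0]]' | grep -E 'pos|ft'
python3 -m creep '[[20,0,0,-0.002,0],[20,0,0,0,0],[20,0,0,0,0]]' | grep -E 'pos|ft'
```

```text
eef_pos: [0.5154, 0.0316, 0.0144]
ft_force: [-0.3, 0.0, -0.4]
eef_pos: [0.5155, 0.0317, 0.0125]
ft_force: [0.4, 0.1, 0.0]
eef_pos: [0.5153, 0.0317, 0.0102]
ft_force: [-0.7, 0.7, -0.1]
```

```bash
python3 -m creep '[[20,0,0,-0.0015,0],[20,0,0,0,0],[20,0,0,0,0]]' | grep -E 'pos|ft'
python3 -m creep '[[20,0,0,-0.0015,0],[20,0,0,0,0],[20,0,0,0,0]]' | grep -E 'pos|ft'
```

```text
eef_pos: [0.5155, 0.0317, 0.01]
ft_force: [-6.5, -0.0, 14.3]
eef_pos: [0.5156, 0.0317, 0.0099]
ft_force: [-15.4, -0.2, 30.1]
```

```bash
python3 -m creep '[[20,0,0,0.003,0],[20,0,0,0,0],[52,0,0,0,0],[52,0,0,0,0],[52,0,0,0,0],[52,0,0,0,0]]'
python3 -m creep '[[52,0,0,0.01,0],[52,0,0,0.02,0],[52,0,0,0.03,0],[52,0,0,0.035,0],[60,-0.003,-0.02,0.035,0],[68,-0.005,-0.036,0.02,0],[68,-0.006,-0.036,0,0],[68,-0.006,-0.036,0,0]]'
python3 -m creep '[[68,-0.006,-0.036,0,0],[68,-0.006,-0.036,0,0],[68,-0.006,-0.036,0,0],[68,-0.006,-0.036,0,0],[68,-0.004,-0.025,0,0],[68,0,-0.01,0,0],[68,0,0,0,0],[68,0,0,0,0]]'
python3 - <<'E'
from h import *
wshot('w9')
# holder/hole check: holes in expected places; nut & spacer from top
shot('top','top3')
a=cv2.cvtColor(cv2.imread('pics/w9.png'),cv2.COLOR_BGR2GRAY)
print(proj('w9',(.467,-.275,.112)),proj('w9',(.467,-.275,.086)))
_,m=cv2.threshold(a,50,255,1)
for v in range(60,200,12):
    xs=np.where(a[v,180:330]<50)[0]+180
    if len(xs)>5: 
        l,r=w('w9',xs.min(),v,.086),w('w9',xs.max(),v,.086);print(v,xs.min(),xs.max(),((l+r)/2).round(4),np.linalg.norm(l-r).round(4))
t=cv2.imread('pics/top3.png').astype(int);b=(t[...,0]-t[...,2]<50)
p=proj('top3',(.5155,.0317,.02));u,v=p.astype(int);k=np.zeros(b.shape,bool);k[v-12:v+13,u-12:u+13]=b[v-12:v+13,u-12:u+13];ys,xs=np.where(k);print(p,len(xs),w('top3',xs.mean(),ys.mean(),.02) if len(xs) else 0)
E
```

```text
clock: 18.45
eef_pos: [0.5151, 0.0317, 0.0099]
eef_rot: [3.018, -0.873, -0.001]
ft_force: [-0.7, 0.1, -0.2]
finger_gap: 0.0444
grasp_force: 0.0
clock: 19.12
eef_pos: [0.4966, -0.0978, 0.1637]
eef_rot: [3.018, -0.871, 0.009]
ft_force: [-0.0, -0.6, 0.1]
finger_gap: 0.0581
grasp_force: 0.0
clock: 19.78
eef_pos: [0.4674, -0.275, 0.1605]
eef_rot: [-3.017, 0.875, 0.0]
ft_force: [0.2, -0.1, -0.5]
finger_gap: 0.0581
grasp_force: 0.0
eef [ 0.4674 -0.275   0.1605] tooly [-0.535 -0.845 -0.001] yaw_y -2.135 clock 19.7833 q [-0.63  0.02  1.74  0.    1.38  1.51]
[254.28812856 215.72719518] [254.27675725 203.61229753]
120 226 275 [ 0.5262 -0.3091  0.086 ] 0.0375
132 227 275 [ 0.5184 -0.3046  0.086 ] 0.0373
144 227 275 [ 0.5106 -0.2996  0.086 ] 0.0378
156 228 275 [ 0.5024 -0.2948  0.086 ] 0.0375
168 229 276 [ 0.4937 -0.2902  0.086 ] 0.038
180 228 277 [ 0.4852 -0.2848  0.086 ] 0.0402
192 228 276 [ 0.4767 -0.2789  0.086 ] 0.0399
[225.17145645 190.92363535] 93 [0.50983673 0.03193188 0.02      ]
```

```bash
python3 -m creep '[[68,0,0,-0.02,0],[68,0,0.001,-0.02,0],[68,0,0,-0.02,0],[68,0,0,-0.015,0],[68,0,0,-0.008,0],[68,0,0,0,0],[68,0,0,0,0]]' 60
python3 -m creep '[[55,0,0,0,0],[45,0,0,0,0],[35,0,0,0,0],[30,0,0,0,0],[30,0,0,0,0]]' 60
```

```text
clock: 20.47
eef_pos: [0.4676, -0.2734, 0.0775]
eef_rot: [-3.018, 0.871, 0.001]
ft_force: [-0.3, 0.9, -0.3]
finger_gap: 0.0578
grasp_force: 0.0
clock: 20.88
eef_pos: [0.4686, -0.2749, 0.0793]
eef_rot: [3.017, -0.873, 0.005]
ft_force: [-0.1, 1.8, 6.4]
finger_gap: 0.0382
grasp_force: 61.1
```

Holder gripped. I'll lift it clear of the stud, then carry and turn it by +0.50 rad to line up with the tray.

```bash
python3 -m creep '[[30,0,0,0.008,0],[30,0,0,0.012,0],[30,0,0,0.025,0],[30,0,0,0.03,0],[30,0,0,0.025,0],[30,0.004,0.008,0,0.05],[30,0.01,0.024,0,0.07],[30,0.012,0.03,0,0.07]]'
python3 -m creep '[[30,0.014,0.032,0,0.07],[30,0.014,0.032,0,0.07],[30,0.014,0.032,0,0.07],[30,0.014,0.032,0,0.06],[30,0.012,0.028,0,0.04],[30,0,0,0,0],[30,0,0,0,0],[30,0,0,0,0]]'
python3 - <<'E'
from h import *
wshot('w10');print(manip.get_state()['ft_force'],manip.get_state()['finger_gap'])
E
```

```text
clock: 21.55
eef_pos: [0.4938, -0.2136, 0.1797]
eef_rot: [3.086, -0.582, 0.004]
ft_force: [1.3, 0.2, -1.4]
finger_gap: 0.0384
grasp_force: 63.1
clock: 22.22
eef_pos: [0.5614, -0.0565, 0.1781]
eef_rot: [3.139, -0.099, 0.001]
ft_force: [-0.0, 0.3, -0.8]
finger_gap: 0.0378
grasp_force: 63.1
eef [ 0.5614 -0.0565  0.1781] tooly [-0.063 -0.998  0.001] yaw_y -1.634 clock 22.2167 q [-0.19  0.07  1.66 -0.    1.41  1.44]
[ 0.04916033  0.0895102  -0.70201737] 0.03830124119573824
```

```bash
python3 -m creep '[[30,0.005,0,-0.03,0],[30,0,0,-0.035,0],[30,0,0,-0.035,0],[30,0,0,-0.03,0],[30,0,0,-0.018,0],[30,0,0,-0.008,0],[30,0,0,0,0],[30,0,0,0,0]]'
python3 -m creep '[[30,0,0,-0.003,0],[30,0,0,-0.003,0],[30,0,0,0,0],[30,0,0,0,0]]' | grep -E 'pos|ft'
python3 -m creep '[[30,0,0,-0.002,0],[30,0,0,0,0],[30,0,0,0,0]]' | grep -E 'pos|ft'
```

```text
clock: 22.93
eef_pos: [0.5667, -0.0572, 0.0222]
eef_rot: [3.14, -0.101, 0.001]
ft_force: [0.2, -0.3, -1.4]
finger_gap: 0.0382
grasp_force: 63.1
eef_pos: [0.5669, -0.0564, 0.016]
ft_force: [0.3, -1.0, -1.2]
eef_pos: [0.5665, -0.0563, 0.0134]
ft_force: [-0.9, -0.0, -0.8]
```

```bash
python3 -m creep '[[30,0,0,-0.0015,0],[30,0,0,0,0],[30,0,0,0,0]]' | grep -E 'pos|ft'
python3 -m creep '[[30,0,0,-0.0015,0],[30,0,0,0,0],[30,0,0,0,0]]' | grep -E 'pos|ft'
```

```text
eef_pos: [0.5666, -0.0563, 0.0133]
ft_force: [-7.9, 1.2, 13.6]
eef_pos: [0.5666, -0.0563, 0.0132]
ft_force: [-15.0, 2.3, 28.1]
```

Touched down at the predicted height. I'll release and rise.

```bash
python3 -m creep '[[30,0,0,0.003,0],[30,0,0,0,0],[58,0,0,0,0],[58,0,0,0,0],[58,0,0,0,0],[58,0,0,0,0]]'
python3 -m creep '[[58,0,0,0.01,0],[58,0,0,0.02,0],[58,0,0,0.03,0],[58,0,0,0.035,0],[58,0,-0.02,0.035,0],[58,-0.01,-0.035,0.02,0],[58,-0.01,-0.035,0,0],[58,-0.01,-0.035,0,0]]'
python3 -m creep '[[58,-0.01,-0.035,0,0],[58,-0.01,-0.035,0,0],[58,0,-0.02,0,0],[58,0,0,0,0]]'
python3 - <<'E'
from h import *
shot('top','top4');shot('scene','scene4')
h=cv2.cvtColor(cv2.imread('pics/top4.png'),cv2.COLOR_BGR2HSV)[130:225,190:290]
y=cv2.inRange(h,(15,120,50),(35,255,255));k=cv2.inRange(h,(0,0,0),(180,255,70))
def rep(n,m,z,f='top4',ox=190,oy=130):
    c=max(cv2.findContours(m,0,2)[0],key=cv2.contourArea);r=cv2.minAreaRect(c)
    q=np.array([w(f,p[0]+ox,p[1]+oy,z) for p in cv2.boxPoints(r)]);print(n,w(f,r[0][0]+ox,r[0][1]+oy,z).round(3),[np.linalg.norm(q[i]-q[i-1]).round(3) for i in(1,2)])
rep('nut',y,.03);rep('holder',k,.02)
s=cv2.inRange(h,(0,0,71),(180,90,255));u,v=(proj('top4',(.5105,.032,.02))-[190,130]).astype(int);z=np.zeros_like(s);z[v-9:v+10,u-9:u+10]=s[v-9:v+10,u-9:u+10];rep('spacer',z,.02)
H=cv2.cvtColor(cv2.imread('pics/top4.png'),cv2.COLOR_BGR2HSV)[165:245,285:350];print('yellow left on mixer',(cv2.inRange(H,(15,120,50),(35,255,255))>0).sum())
E
```

```text
clock: 24.52
eef_pos: [0.5662, -0.0563, 0.0129]
eef_rot: [-3.14, 0.099, 0.001]
ft_force: [0.4, -0.3, 0.1]
finger_gap: 0.0493
grasp_force: 0.0
clock: 25.18
eef_pos: [0.5376, -0.183, 0.167]
eef_rot: [3.138, -0.097, 0.008]
ft_force: [0.6, 0.4, -0.4]
finger_gap: 0.0495
grasp_force: 0.0
clock: 25.52
eef_pos: [0.5154, -0.2756, 0.1642]
eef_rot: [3.138, -0.106, 0.001]
ft_force: [0.0, 0.1, -0.4]
finger_gap: 0.0494
grasp_force: 0.0
nut [0.611 0.039 0.03 ] [np.float64(0.056), np.float64(0.025)]
holder [ 0.559 -0.056  0.02 ] [np.float64(0.138), np.float64(0.038)]
spacer [0.509 0.032 0.02 ] [np.float64(0.031), np.float64(0.032)]
yellow left on mixer 50
```

All three parts measure full size, flat and in place in the tray. The last wrist view showed the stud bare of the nut, so the leftover yellow pixels lie in the area the arm now covers. Handing in.

```bash
python3 -c "
from bench import manip
print(manip.sign_off())"
```

```text
the job is handed in; nothing more can be done
None
```

The wing nut, spacer and tube holder came off in that order and now rest upright and released in the blue tray; I handed the job in at about 25.5 s, and the hand-in gave no verdict.

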